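# Mount a heat sink on the clamp bed and lock it with the pull-turn clamp knob

## Robot

A 7-joint arm with a two-finger parallel gripper is mounted at the origin on the work surface. World frame = base frame: x ahead of the robot, y to its left, z up, the work surface at z = 0. Lengths are in m, angles in rad, forces in N, time in s.
With the tool pointing down it reaches from about 0.425 to 0.875 m from the base axis. Payload 9.9 kg.
Tool frame: the origin (TCP) lies between the finger pads; the fingertips stand 17 mm ahead of it and the grasp point (between the pads) lies 2 mm behind it; z points along the fingers, y is the line along which they close (so a half turn about z gives the same grasp; the last joint's range is limited). The gripper opens to 85 mm and grips with 20 to 120 N. Pads are 22 mm wide; open, the fingers measure 114 mm over their backs; the gripper's body (76 mm by 85 mm) begins 54 mm behind the grasp point. The pads swing forward as they close: fully open they stand 13 mm farther back than shut.
Start: joints at [1.15, 0.576, 0.025, 1.437, -0.015, 1.129, -0.057], TCP at [0.223, -0.637, 0.248] pointing down, gripper open.
Joint ranges: [-2.76, 2.76], [-0.34, 2.15], [-1.52, 1.57], [0.19, 2.46], [-1.09, 4.23], [0.17, 1.99], [-2.82, 2.82]. Speed limits (rad/s): [2.22, 2.22, 3.01, 3.01, 3.14, 3.14, 3.14].

## Interface

Orientations are given as a rotation vector (axis times angle).
In Python, from plant import r, viewer gives the robot as it stands. The module is installed in compiled form; this text tells all that it offers.
- The arm moves only by the shell command python3 -m crank 'ROWS' [FORCE]. ROWS is JSON, one flat list of numbers, 5 for each row, row after row: the finger opening in mm, from 0 to 85.4, then the shift along the tool's x, y, z in mm, then the turn about the tool's z in rad. A call has 1 to 20 rows; each row shifts and turns the commanded pose from where the row before left it, along the tool's axes as they then stand; what a row does not reach is not made up. A row lasts 1/10 s, in which the tool goes at most 50 mm and 8.59 degrees, less where a joint would pass 70% of its speed; a pose out of reach is approached as far as the arm can. A call is refused whole if a number of a shift passes 50 or a number of a turn 0.15, either way. A call with a gripper value outside its range is refused whole. The fingers move at their own pace and stop on an object; FORCE is the grip in N (left out, the last holds). Time passes only in rows, so rows that do not move let the fingers close. It gives the time, the measured TCP pose, the force, the opening and the grip force at its end, in the units of the state.
- r.get_obs(): the state, without advancing time (a new reading comes with each control period).
- viewer.get_image(name): name is "scene" or "top"; returns the picture (384x512x3 uint8, red, green, blue); there is no depth.
- viewer.camera_model(name): a dict with "mtx" (3x3 intrinsics, pixels), "eye" and "attitude" of the camera in the world. Camera axes: x right, y up, looking along -z (the intrinsics and any distortion apply to the point x, -y, -z); pixel columns grow to the right and rows downward; lengths in m; the calibration is good to about 2 mm. A picture is of the moment at which its call begins. camera_model takes no time and is no camera call.
- r.close_job(): hands the job in; it is judged then, once.
Trained networks look in the newest picture that a camera, given by its name, has taken for a name from the list of things; names that differ only in an ending like _2 or _b are one class to them, and where a whole thing is asked for, a point or a joint stands for the part that bears it (a point fixed in the world has none). Each returns a list of dicts, best first, with "score" (0 to 1); they miss things now and then, are a little off and sometimes report something else, mostly with a low value. They report only what shows in the picture. A call takes as long as a camera call. They do not tell look-alikes from the thing itself.
- viewer.recognise(camera, name): "uv" ([column, row] in pixels, amid what is visible of it).
The state is a dict: "time_s": time; "joints": joint angles; "joint_vel": joint speeds; "joint_torque": joint torques, N m; "tcp_pos": TCP position; "tool_rot": TCP orientation; "force": force on the tool from outside, world axes, zero at the start; "ft_torque": the same for the moment, N m; "opening": finger opening in m; "grasp_force": force on a finger pad.
Only numpy, scipy, OpenCV 4.12 (cv2) and the standard library are available. Lean on these libraries where they do the work, as an engineer would, in place of code of your own. Each camera call takes 0.05 s, during which the arm holds its last target. There are 200 camera calls.

## Task

Mount the finned heat sink on the clamp bed on the workboard: hook one of its ends under the keeper lip, then swing the other end down so that it lies flat in front of the two stops. Then lock it: pull the clamp knob up to unlock it, turn it until its steel finger lies over the free end of the heat sink, feel for the hidden notch there and push the knob back down fully home. Let go, and leave the other things on the board where they are.

Things in the scene. Friction and masses are not known exactly. Their poses are not given: they have to be found in the camera images.
- sink_center (a point): Green anodized heat sink, loose, 0.22-0.35 kg, fins up. Base plate 130 (its x) x 48 (y) x 10 mm; six lengthwise fins 24 mm high on its middle 80 mm (34 mm high in all), a bare 25 mm flange at each end. Both ends are alike: hook either. Its flat long sides, 48 mm apart, are the grip. This point: its centre, 17 mm above its underside, z up.
- bed_top (a point): Clamp bed, fixed on the maple workboard (10 mm thick); place and yaw vary. Origin: centre of the bed's surface, 24 mm above the workboard; x along the bed from keeper to knob, z up; every 'bed frame' below is this. The bed is a 44 mm wide aluminium bar; its 90 mm wide foot plate lies 16 mm below the surface. Heat sink seated: its sink_center at about (0, 0, 17) mm, its x along the bed.
- lip_edge (a point): Keeper at the bed's -x end; this point: middle of the lip's lower free edge, at (-55, 0, 16) mm in the bed frame. The lip overhangs from the end wall (inner face x = -67 mm), 16 mm clear above the bed, lip 6 mm thick; cheeks at y = +-27 mm inside. The heat sink cannot be slid in flat: tilt it about 10 degrees, free end up, put the low end under the lip, swing the other end down.
- stops (a point): Two steel stops at the bed's +x end, 8 mm high, 10 mm wide, at y = +-15 mm; this point: midway between them, at the top of their inner faces, (67, 0, 8) mm in the bed frame. Wall to stops is 134 mm, so the 130 mm heat sink has 4 mm of play; its free end must drop down in front of them.
- knob_grip (a point): Clamp knob, axis upright. This point: centre of its black grip bar, 64 mm long (its x), 14 mm thick (y), 30 mm high (z), 77 mm above the workboard with the knob in; it rises and turns with the knob. Below the bar a 22 mm stem, then (top 33.5 mm below this point) a 60 mm disc with the clamp finger, which points along this point's -x.
- finger_tip (a point): Tip of the knob's steel clamp finger, on its underside. The finger, 14 mm wide and 8 mm thick, reaches 56 mm from the knob's axis and turns and rises with the knob. Knob in: its underside is 11.5 mm above the bed's surface, 1.5 mm above the flange of a seated heat sink; over a heat sink that is not down it cannot go home.
- clamp_axis (a point): Knob's axis at (105, 0, 0) mm in the bed frame. Under the disc a hidden ring, set by hand, has one notch, its middle anywhere at knob angle -0.3 to +0.3 rad; it takes the knob's tooth within about 0.07 rad. Pushed down (8 to 15 N) elsewhere in that region the knob stops on the ring's land, still about 9 mm out: lift a little, turn about 0.1 rad, try again until it goes fully down.
- plunger (a joint): How far the knob is pulled up, m: 0 = fully home (the start), 0.014 = end of travel. About 4 N of friction (knob 0.14 kg) holds it wherever it is left: it neither springs back nor falls, and must be pushed down.
- knob (a joint): Turn of the knob, rad, anticlockwise seen from above: 0 = finger along the bed frame's -x, straight over the bed; start +1.18 to +1.55 (parked, finger towards the bed frame's -y side); range -0.42 to 1.8. With the knob in, a land blocks it from reaching the bed; pulled up 10.5 mm or more it turns freely (0.04 N m) and stays where it is left.
- crimper: Chrome crimping pliers, 190 mm long, 17 mm high, lying on the board between the heat sink and the bed. A bystander: leave it alone. Origin: centre of its underside.
- spreader: White nylon antenna spreader, a 190 mm bar 12 mm high. A bystander. Origin: centre of its underside.
- multimeter: Black multimeter 150 x 75 x 44 mm. A bystander. Origin: centre of its underside.
- jar: Clear jar, 60 mm across, 75 mm high. A bystander. Origin: centre of its underside.
- screwdriver: Screwdriver, 190 mm long. A bystander. Origin: centre of its underside.
Things that resemble listed ones, but are neither listed nor needed, are in the scene too. There is more than one size of the part that bears sink_center; the job needs the middle-sized.

How it is judged:
On the way, in this order (a step that is already met when the one before it is completed fails the run):
1. The heat sink lies flat on the bed, one end under the lip, while the knob is still in (x of sink_center in the frame of bed_top between -0.005 and 0.005 m and y of sink_center in the frame of bed_top between -0.006 and 0.006 m and z of sink_center in the frame of bed_top between 0.013 and 0.0195 m and angle between sink_center's own z axis and vertical below 0.05 rad and angle between the x axis of sink_center and the x axis of bed_top, either way round below 0.15 rad and value of joint plunger below 0.004 m), for 0.2 s.
2. The knob has been pulled up to unlock it (value of joint plunger above 0.0085 m), for 0.05 s.
3. The knob is turned over the bed and pushed fully home (value of joint plunger below 0.002 m and value of joint knob between -0.4 and 0.4 rad), for 0.2 s.
At the end, for the whole second after the job is handed in: The heat sink lies flat on the bed (tilt under 0.05 rad, centre within 5 mm along and 6 mm across, 13 to 19.5 mm above the bed, lined up within 0.15 rad), its end under the lip; the clamp knob is within 2 mm of fully home, its finger within 0.4 rad of straight over the bed (all of step 3 and x of sink_center in the frame of bed_top between -0.005 and 0.005 m and y of sink_center in the frame of bed_top between -0.006 and 0.006 m and z of sink_center in the frame of bed_top between 0.013 and 0.0195 m and angle between sink_center's own z axis and vertical below 0.05 rad and angle between the x axis of sink_center and the x axis of bed_top, either way round below 0.15 rad); the robot touches nothing.
It fails at once if The crimping tool is moved by more than 40 mm (distance of crimper from where it was at the start of the episode above 0.04 m).
It fails at once if The antenna spreader is moved by more than 40 mm (distance of spreader from where it was at the start of the episode above 0.04 m).
It fails at once if The multimeter is moved by more than 40 mm (distance of multimeter from where it was at the start of the episode above 0.04 m).
It fails at once if The jar is moved by more than 40 mm (distance of jar from where it was at the start of the episode above 0.04 m).
It fails at once if The screwdriver is moved by more than 40 mm (distance of screwdriver from where it was at the start of the episode above 0.04 m).
It also fails if it takes over 54 s, if anything falls off the work surface, if the arm or the gripper's body presses on something with over 40 N, if the wrist force passes 120 N, or if a joint passes its speed limit or range.

## Working session

There is one attempt and no reset: what is moved stays moved. The work goes in short steps, Python scripts to look and compute and a shell command to move; the robot and the scene stay as the last step left them, time stands still between calls to the robot, and variables do not carry over. Pictures are saved under pics/ and viewed, at most 10 in all, crops included, and the job is handed in when it is done.

```bash
mkdir -p pics
python3 - <<'E'
from plant import r, viewer
import cv2
for c in("scene","top"):
    im=viewer.get_image(c); cv2.imwrite(f"pics/{c}0.png",cv2.resize(im[:,:,::-1],(800,600),interpolation=cv2.INTER_CUBIC))
    print(c,viewer.camera_model(c))
    for n in("sink_center","bed_top","lip_edge","stops","knob_grip","finger_tip","clamp_axis","crimper"):
        print(n,[([round(float(x)) for x in d["uv"]],round(d["score"],2)) for d in viewer.recognise(c,n)][:4])
o=r.get_obs();print(o)
E
```

```text
scene {'mtx': array([[362.10981702,   0.        , 265.16033304],
       [  0.        , 362.10981702, 196.42792033],
       [  0.        ,   0.        ,   1.        ]]), 'eye': array([0.95115493, 0.11867519, 0.85823869]), 'attitude': array([0.35744524, 0.56837982, 1.92736413])}
sink_center [([218, 198], 0.87), ([202, 113], 0.77), ([254, 138], 0.59)]
bed_top [([311, 237], 0.93)]
lip_edge [([311, 238], 0.68)]
stops [([314, 236], 0.92)]
knob_grip [([292, 250], 0.6)]
finger_tip [([292, 248], 0.55)]
clamp_axis [([316, 235], 0.65)]
crimper [([268, 212], 0.61)]
top {'mtx': array([[405.01910019,   0.        , 261.68612103],
       [  0.        , 405.01910019, 192.5473323 ],
       [  0.        ,   0.        ,   1.        ]]), 'eye': array([ 0.46824788, -0.09748763,  1.12581876]), 'attitude': array([ 0.01944567, -0.05010424, -1.55512521])}
sink_center [([304, 192], 0.97), ([303, 283], 0.86), ([380, 299], 0.76)]
bed_top [([198, 189], 0.89)]
lip_edge [([194, 187], 0.91), ([206, 163], 0.54)]
stops [([195, 188], 0.61)]
knob_grip [([210, 164], 0.9), ([197, 191], 0.61)]
finger_tip [([203, 162], 0.85)]
clamp_axis [([199, 189], 0.79)]
crimper [([250, 199], 0.96), ([222, 97], 0.37)]
{'time_s': 0.9, 'joints': array([ 1.15019863,  0.57566206,  0.02490182,  1.43709416, -0.01501379,
        1.12898316, -0.05652361]), 'joint_vel': array([ 2.24104934e-04,  1.75510908e-04, -5.17605408e-05,  1.18646223e-04,
        8.00381568e-04, -2.97733797e-04,  3.72134466e-04]), 'joint_torque': array([ 1.42061335e-04, -7.65479779e+01,  2.24878594e+00, -2.86301458e+01,
        1.54157204e-02,  2.57318075e-03,  3.21784157e-06]), 'tcp_pos': array([ 0.2230784 , -0.63708557,  0.24831646]), 'tool_rot': array([3.09712845e+00, 5.26487286e-01, 3.94055174e-05]), 'force': array([ 0.32326014,  0.0856278 , -0.04494567]), 'ft_torque': array([-0.00277962,  0.01143092,  0.01298386]), 'grasp_force': 0.0, 'opening': 0.0851378099484865}
```

View pics/top0.png

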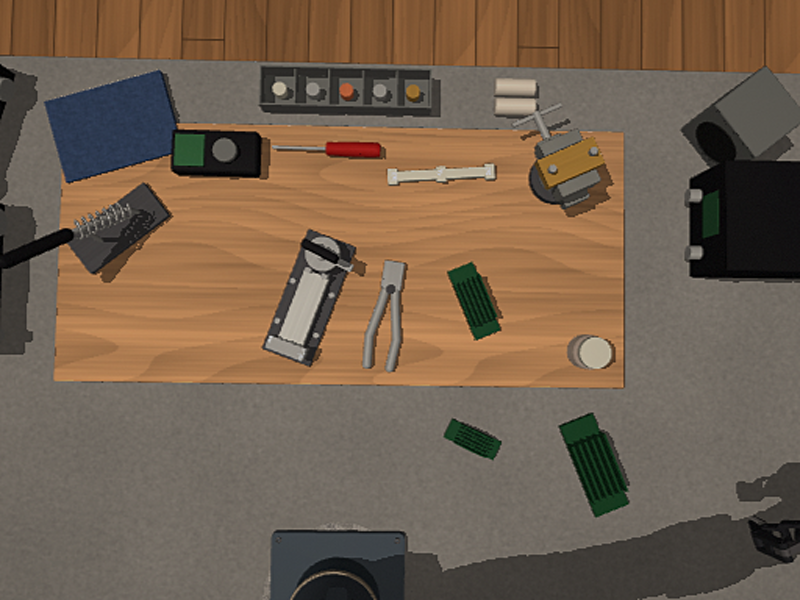

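View pics/scene0.png

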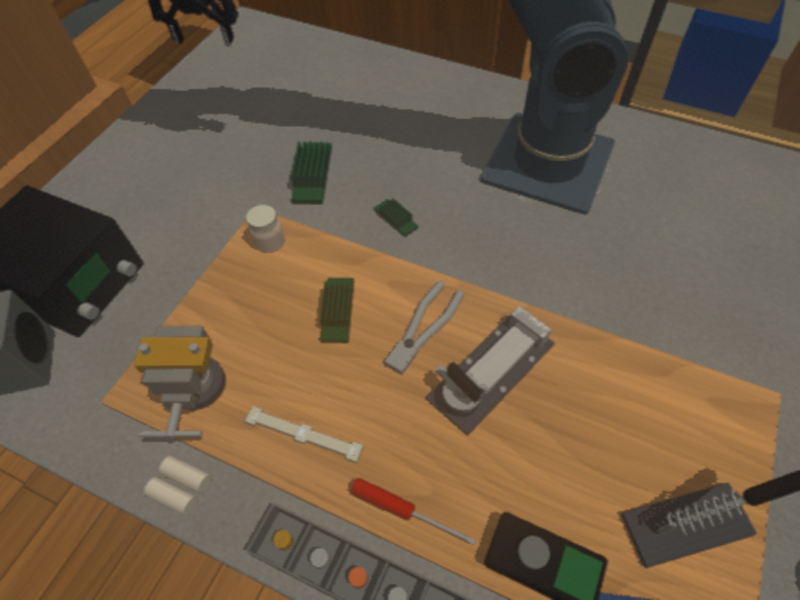

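```bash
cat > h.py <<'E'
import numpy as np, cv2
from scipy.spatial.transform import Rotation as R
from scipy.optimize import minimize
from plant import r, viewer
F=np.diag([1.,-1,-1])
def proj(c,P):
    m=viewer.camera_model(c); A=R.from_rotvec(m["attitude"]).as_matrix()
    q=(np.atleast_2d(P)-m["eye"])@A@F@m["mtx"].T
    return q[:,:2]/q[:,2:]
def back(c,uv,z):
    m=viewer.camera_model(c); A=R.from_rotvec(m["attitude"]).as_matrix()
    d=A@F@np.linalg.inv(m["mtx"])@np.array([uv[0],uv[1],1.])
    return m["eye"]+d*(z-m["eye"][2])/d[2]
def place(p,L):  # p=x,y,z0,yaw ; L local points
    return R.from_euler("z",p[3]).apply(L)+np.array(p[:3])
E
python3 - <<'E'
from h import *
ims={c:viewer.get_image(c) for c in("top","scene")}
for c in ims: cv2.imwrite(f"pics/raw_{c}.png",ims[c][:,:,::-1])
# sink: silhouette fit
S=np.array([[x,y,z] for x,xx in((-65,0),(65,0)) for y in(-24,24) for z in(0,10)]+[[x,y,34] for x in(-40,40) for y in(-24,24)])/1000
M={}
for c,s in(("top",(304,192)),("scene",(218,198))):
    im=ims[c].astype(int); m=((im[...,1]>1.25*im[...,0])&(im[...,1]>1.2*im[...,2])&(im[...,1]>15)).astype(np.uint8)
    n,l,st,ce=cv2.connectedComponentsWithStats(cv2.morphologyEx(m,cv2.MORPH_CLOSE,np.ones((3,3))))
    k=min(range(1,n),key=lambda i:np.hypot(*(ce[i]-s))+(1e3 if st[i,4]<100 else 0)); M[c]=(l==k).astype(np.uint8); print(c,st[k],ce[k])
def cost(p,full=False):
    t=0
    for c in M:
        h=cv2.convexHull((proj(c,place([p[0],p[1],.01,p[2]],S))).astype(np.float32)).reshape(-1,2)
        big=np.zeros((384*4,512*4),np.uint8); cv2.fillPoly(big,[np.round((h+.5)*4).astype(int)],1)
        a=cv2.resize(big.astype(np.float32),(512,384),interpolation=cv2.INTER_AREA); hull=M[c]
        t+=np.abs(a-hull).sum()/hull.sum()
    return t
b=back("top",(304,192),.027)
res=min((minimize(cost,[b[0],b[1],y],method="Nelder-Mead",options=dict(initial_simplex=[[b[0],b[1],y],[b[0]+.005,b[1],y],[b[0],b[1]+.005,y],[b[0],b[1],y+.1]])) for y in(.1,.35,.6)),key=lambda q:q.fun)
print("sink",res.x,res.fun)
for z in (.034,): print("bed",back("top",(198,189),z)); print("scene",back("scene",(311,237),z))
print("knob",back("top",(210,164),.087),back("scene",(292,250),.087), "sc", back("scene",(218,198),.027))
w=lambda c,x0,y0,n,k:cv2.resize(ims[c][y0:y0+n*3//4,x0:x0+n,::-1],(800,600),interpolation=cv2.INTER_CUBIC)
cv2.imwrite("pics/bt.png",w("top",150,140,128,0)); cv2.imwrite("pics/bs.png",w("scene",255,185,120,0))
E
```

```text
top [287 168  33  49 832] [303.45072115 192.09855769]
scene [187 119  20   9 158] [196.7278481  123.32911392]
sink [ 0.51886094 -0.23000789  0.62605072] 6.102513388510224
bed [0.52374307 0.05308009 0.034     ]
scene [0.53732656 0.05274258 0.034     ]
knob [0.58584734 0.01643691 0.087     ] [0.61290701 0.02843748 0.087     ] sc [ 0.52567483 -0.21950559  0.027     ]
```

View pics/bt.png

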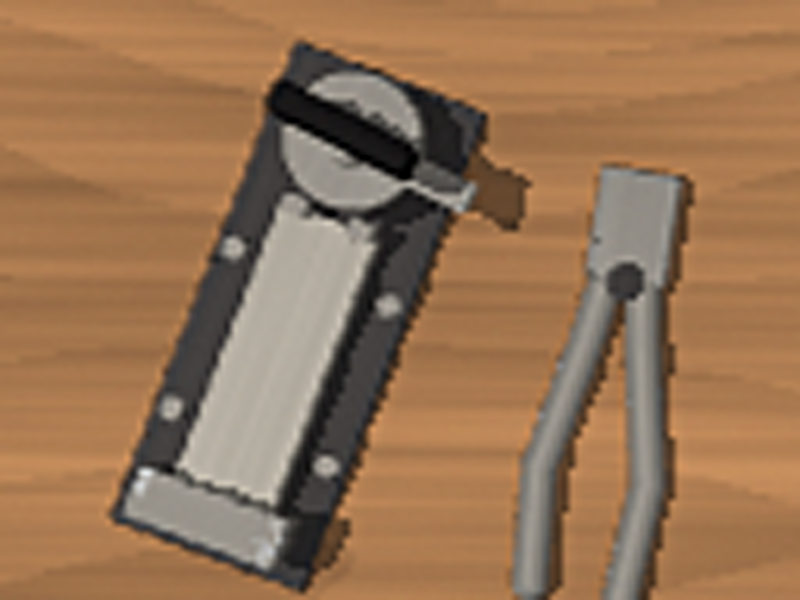

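View pics/bs.png

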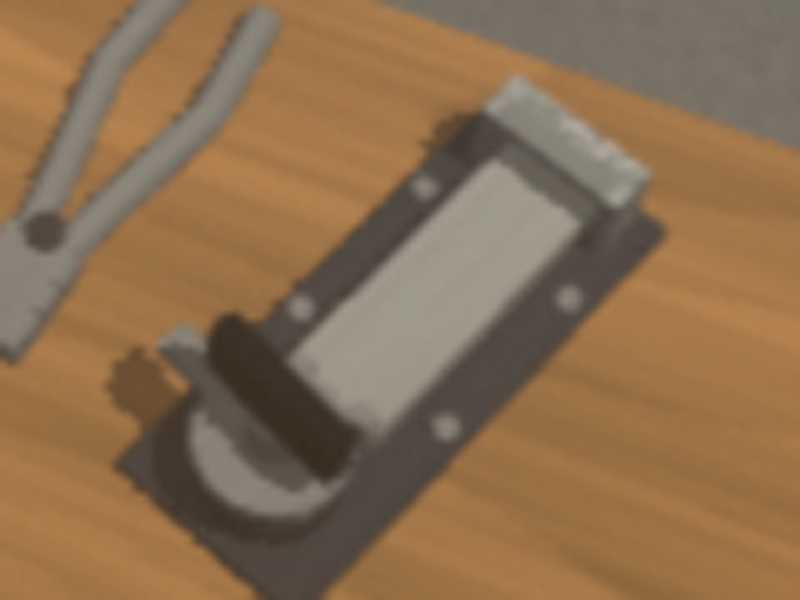

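Run:
```python
from h import *
from scipy.optimize import least_squares
px={"top":lambda u:((u[0]+.5)/6.25-.5+150,(u[1]+.5)/6.25-.5+140),"scene":lambda u:((u[0]+.5)/(800/120)-.5+255,(u[1]+.5)/(800/120)-.5+185)}
# (pt, z world, local x or None, local y or None) mm
D={"top":[((297,43),.018,"e",45),((488,115),.018,"e",-45),((303,590),.018,"k",-45),((112,515),.018,"k",45),
 ((140,467),.056,-55,None),((288,518),.056,-55,None),((280,205),.034,None,22),((178,470),.034,None,22),((375,235),.034,None,-22),((280,508),.034,None,-22),((352,140),.0535,105,0)],
 "scene":[((665,230),.018,"k",45),((115,463),.018,"e",-45),((485,108),.056,-55,None),((628,208),.056,-55,None),((495,160),.034,None,-22),((290,355),.034,None,-22),((580,220),.034,None,22),((385,430),.034,None,22)]}
def run(cs):
    pts=[(back(c,px[c](u),z),x,y) for c in cs for u,z,x,y in D[c]]
    def f(p):
        o=[]
        for P,x,y in pts:
            l=R.from_euler("z",-p[2]).apply(P-[p[0],p[1],0])*1000
            if x is not None: o.append(l[0]-{"e":p[3],"k":p[4]}.get(x,x))
            if y is not None: o.append(l[1]-y)
        return np.array(o)
    q=least_squares(f,[.52,.055,-.35,140,-80]); print(cs,q.x.round(4),f(q.x).round(1))
run(["top"]);run(["scene"]);run(["top","scene"])
im={c:cv2.imread(f"pics/raw_{c}.png")[:,:,::-1].astype(int) for c in("top","scene")}
S=np.array([[x,y,z] for x in(-65,65) for y in(-24,24) for z in(0,10)]+[[x,y,34] for x in(-40,40) for y in(-24,24)])/1000
M={}
for c,(a,b,w) in dict(top=(304,192,35),scene=(216,198,35)).items():
    g=im[c]; m=(g[...,1]>1.02*g[...,0]).astype(np.uint8); z=np.zeros_like(m); z[b-w:b+w,a-w:a+w]=m[b-w:b+w,a-w:a+w]
    z=cv2.morphologyEx(z,cv2.MORPH_CLOSE,np.ones((3,3))); n,l,st,ce=cv2.connectedComponentsWithStats(z); k=1+st[1:,4].argmax(); M[c]=(l==k); print(c,st[k])
def cost(p,cs):
    t=0
    for c in cs:
        h=cv2.convexHull(proj(c,place([p[0],p[1],.01,p[2]],S)).astype(np.float32)).reshape(-1,2)
        big=np.zeros((1536,2048),np.uint8); cv2.fillPoly(big,[np.round((h+.5)*4).astype(int)],1)
        t+=np.abs(cv2.resize(big.astype(np.float32),(512,384),interpolation=cv2.INTER_AREA)-M[c]).sum()/M[c].sum()
    return t
for cs in(["top"],["scene"],["top","scene"]):
    s=lambda y:[[.519,-.226,y],[.524,-.226,y],[.519,-.221,y],[.519,-.226,y+.1]]
    q=min((minimize(cost,s(y)[0],(cs,),method="Nelder-Mead",options=dict(initial_simplex=s(y))) for y in(.1,.3,.5)),key=lambda q:q.fun);print("sink",cs,q.x,q.fun)
print(r.get_obs()["time_s"])
```

```text
['top'] [ 4.960000e-01  6.580000e-02 -3.443000e-01  1.386604e+02 -8.314590e+01] [ 0.  -1.1 -0.  -0.7 -0.7  0.8  0.7 -0.1 -0.8  1.   0.5  0.5  1.7 -2.2
 -0.2  0.6]
['scene'] [ 4.944000e-01  6.890000e-02 -3.424000e-01  1.423296e+02 -8.029680e+01] [ 0.  -0.4 -0.  -0.4  1.1 -1.1  2.  -0.9 -1.1  0.8]
['top', 'scene'] [ 4.95300e-01  6.71000e-02 -3.44300e-01  1.40086e+02 -8.20508e+01] [-0.4 -2.1 -0.4 -1.7 -0.7 -0.2  0.6 -1.   0.3  2.1 -0.4 -0.5  0.7 -3.1
  0.8 -0.3  0.1  0.8  0.8  1.3 -0.4 -2.7  3.3  0.7  0.2  2.3]
top [287 168  33  50 865]
scene [206 178  20  27 320]
sink ['top'] [ 0.52056925 -0.23195296  0.40019706] 0.06069364161849711
sink ['scene'] [ 0.47884485 -0.25544694  0.65337521] 1.29453125
sink ['top', 'scene'] [ 0.52031529 -0.23194003  0.4420316 ] 1.6093727420520232
1.0
```

```bash
cat >> h.py <<'E'
def to(x,y,z,th):
    o=r.get_obs(); A=R.from_rotvec(o["tool_rot"]).as_matrix(); t=np.arctan2(A[1,0],A[0,0])
    print("t",round(o["time_s"],2),"tcp",(o["tcp_pos"]*1000).round(1),"th",round(t,4),"F",o["force"].round(1),"op",round(o["opening"]*1000,1),"tilt",round(float(np.arccos(min(1,-A[2,2]))),4))
    print("shift mm",((np.array([x,y,z])-o["tcp_pos"])@A*1000).round(1),"turn first-> use",round(t-th,4))
    B=R.from_euler("z",th-t).as_matrix()@A
    print("shift if turned first",((np.array([x,y,z])-o["tcp_pos"])@B*1000).round(1))
E
python3 -c "
from h import *
to(.5436,-.2223,.12,.40)"
```

```text
t 1.0 tcp [ 223.1 -637.1  248.3] th 0.3368 F [ 0.4 -0.4 -0.3] op 85.7 tilt 0.0
shift mm [ 439.6 -285.6  128.3] turn first-> use -0.0632
shift if turned first [ 456.7 -257.2  128.3]
```

```bash
python3 -m crank '[85,0,0,0,-0.063, 85,38,-21.4,5,0, 85,38,-21.4,5,0, 85,38,-21.4,5,0, 85,38,-21.4,5,0, 85,38,-21.4,5,0, 85,38,-21.4,10,0, 85,38,-21.4,10,0, 85,38,-21.4,10,0, 85,38,-21.4,10,0, 85,38,-21.4,15,0, 85,38,-21.4,20,0, 85,38,-21.4,24,0, 85,0,0,0,0]' 20; python3 -c "
from h import *
to(.5436,-.2223,.032,.40)"
```

```text
time_s: 2.4
tcp_pos: [0.5461, -0.2152, 0.1215]
tool_rot: [-3.071, -0.637, 0.0]
force: [-1.2, 0.3, -0.5]
opening: 0.0849
grasp_force: 0.0
t 2.4 tcp [ 546.1 -215.2  121.5] th 0.4093 F [-1.2  0.3 -0.5] op 84.9 tilt 0.0052
shift mm [-5.2  5.9 89.4] turn first-> use 0.0093
shift if turned first [-5.1  6.  89.4]
```

```bash
python3 -m crank '[85,-5,6,30,0.009, 85,0,0,35,0, 85,0,0,24,0, 85,0,0,0,0]' 20; python3 -c "
from h import *
to(.5436,-.2223,.032,.40)"
```

```text
time_s: 2.8
tcp_pos: [0.539, -0.2299, 0.0325]
tool_rot: [-3.079, -0.61, 0.007]
force: [-0.8, 0.3, 0.6]
opening: 0.0852
grasp_force: 0.0
t 2.8 tcp [ 539.  -229.9   32.5] th 0.391 F [-0.8  0.3  0.6] op 85.2 tilt 0.0054
shift mm [ 7.2 -5.3  0.5] turn first-> use -0.009
shift if turned first [ 7.2 -5.2  0.5]
```

```bash
python3 -m crank '[85,5,-6,0,-0.009, 85,0,0,0,0, 85,0,0,0,0]' 20; python3 -c "
from h import *
to(.5436,-.2223,.032,.40)
im=viewer.get_image('top')[150:246,240:368,::-1]; cv2.imwrite('pics/g1.png',cv2.resize(im,(800,600),interpolation=cv2.INTER_CUBIC))"
```

```text
time_s: 3.1
tcp_pos: [0.5443, -0.2229, 0.0368]
tool_rot: [3.078, 0.625, 0.004]
force: [0.7, -0.4, 0.6]
opening: 0.085
grasp_force: 0.0
t 3.1 tcp [ 544.3 -222.9   36.8] th 0.4007 F [ 0.7 -0.4  0.6] op 85.0 tilt 0.0025
shift mm [-0.4 -0.8  4.8] turn first-> use 0.0007
shift if turned first [-0.4 -0.8  4.8]
```

View pics/g1.png

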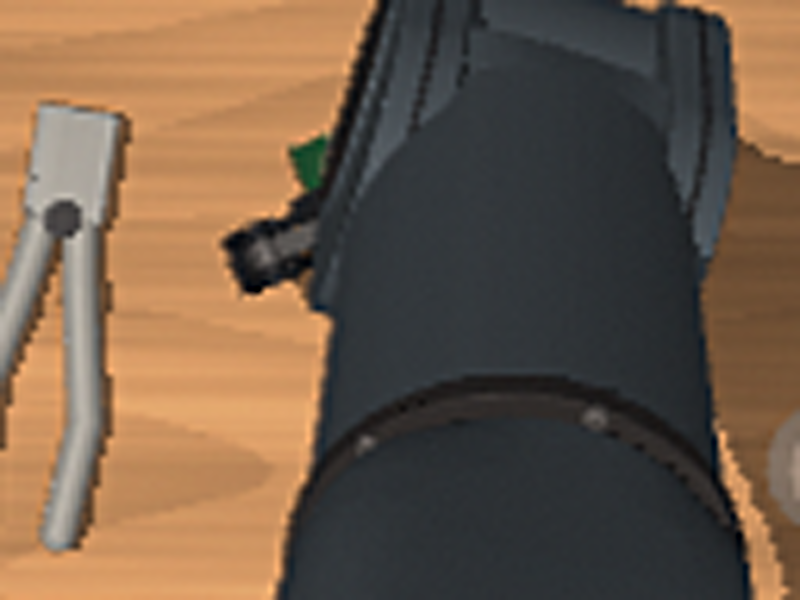

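```bash
python3 -m crank '[85,0,0,3,0, 48,0,0,0,0, 40,0,0,0,0, 40,0,0,0,0, 40,0,0,0,0, 40,0,0,0,0, 40,0,0,0,0, 40,0,0,0,0]' 20; python3 -c "
from h import *
to(.5436,-.2223,.032,.40)"
```

```text
time_s: 3.95
tcp_pos: [0.5432, -0.223, 0.0324]
tool_rot: [-3.079, -0.624, 0.0]
force: [-1.5, 1.2, 4.6]
opening: 0.048
grasp_force: 21.7
t 3.95 tcp [ 543.2 -223.    32.4] th 0.3998 F [-1.5  1.2  4.6] op 48.0 tilt 0.0001
shift mm [ 0.7 -0.5  0.4] turn first-> use -0.0002
shift if turned first [ 0.7 -0.5  0.4]
```

```bash
python3 -m crank '[40,0,0,-5,0, 40,0,0,-5,0, 40,0,0,-5,0, 40,0,0,0,0, 40,0,0,0,0]' 20; python3 -c "
from h import *
to(.5436,-.2223,.05,.40); print(r.get_obs()['ft_torque'])
im=viewer.get_image('scene')[160:250,170:290,::-1]; cv2.imwrite('pics/g2.png',cv2.resize(im,(800,600),interpolation=cv2.INTER_CUBIC))"
```

```text
time_s: 4.45
tcp_pos: [0.5433, -0.2231, 0.0475]
tool_rot: [3.079, 0.624, 0.001]
force: [0.6, -0.9, -3.8]
opening: 0.0477
grasp_force: 21.4
t 4.45 tcp [ 543.3 -223.1   47.5] th 0.3998 F [ 0.6 -0.9 -3.8] op 47.7 tilt 0.0004
shift mm [ 0.6 -0.6 -2.5] turn first-> use -0.0002
shift if turned first [ 0.6 -0.6 -2.5]
[ 0.03525089 -0.07155276 -0.00221077]
```

View pics/g2.png

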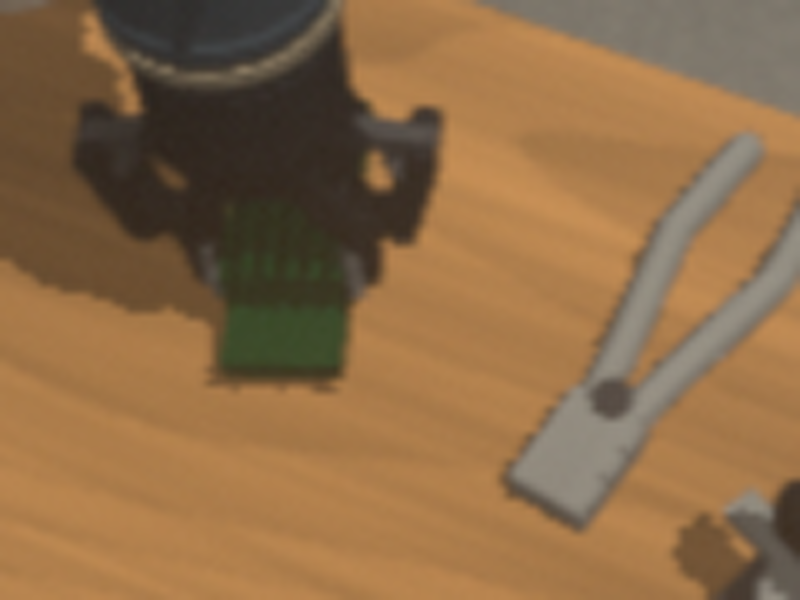

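Run:
```python
from h import *
g=np.array([.5433,-.2231,.0495]) # grasp pt, 26 above underside? picked at z .0344 -> local z .0244
for t in(0,5,10):
    L=np.array([[65,24,0],[65,-24,0],[65,24,10],[65,-24,10],[40,24,10]])/1000-[.025,0,.0244]
    P=R.from_euler("z",.40).apply(R.from_euler("y",-t,degrees=True).apply(L))+g
    print(t,((proj("scene",P)+.5-[170,160])*6.667).round().tolist())
```

```text
0 [[346.0, 377.0], [225.0, 375.0], [343.0, 364.0], [222.0, 362.0], [349.0, 310.0]]
5 [[345.0, 377.0], [223.0, 375.0], [342.0, 362.0], [220.0, 360.0], [348.0, 310.0]]
10 [[343.0, 376.0], [222.0, 374.0], [341.0, 359.0], [218.0, 357.0], [348.0, 311.0]]
```

```bash
python3 -m crank '[40,0,0,0,0, 40,0,0,0,0, 40,0,0,-25,0, 40,0,0,-30,0, 40,0,0,-30,0, 40,0,0,0,0, 40,0,0,0,0,40,0,0,0,0]' 70; python3 -c "
from h import *
to(.5436,-.2223,.05,.40); print(r.get_obs()['ft_torque'])"
```

```text
time_s: 5.3
tcp_pos: [0.5425, -0.2227, 0.1311]
tool_rot: [-3.078, -0.624, 0.003]
force: [0.8, -0.6, -4.0]
opening: 0.047
grasp_force: 77.3
t 5.3 tcp [ 542.5 -222.7  131.1] th 0.3999 F [ 0.8 -0.6 -4. ] op 47.0 tilt 0.002
shift mm [ 1.3  0.2 81.1] turn first-> use -0.0001
shift if turned first [ 1.3  0.2 81.1]
[ 0.04498871 -0.12784945  0.00013755]
```

```bash
python3 -m crank '[40,0,0,-10,0.124, 40,0,0,-10,0.124, 40,0,0,0,0.124, 40,0,0,0,0.124, 40,0,0,0,0.124, 40,0,0,0,0.124,40,0,0,0,0,40,0,0,0,0]' 70; python3 -c "
from h import *
to(.5285,.0542,.150,-.344)"
```

```text
time_s: 6.1
tcp_pos: [0.5428, -0.2228, 0.1512]
tool_rot: [3.096, -0.532, -0.003]
force: [0.2, -0.3, -3.6]
opening: 0.0467
grasp_force: 77.1
t 6.1 tcp [ 542.8 -222.8  151.2] th -0.3402 F [ 0.2 -0.3 -3.6] op 46.7 tilt 0.002
shift mm [-105.9 -256.3    1.3] turn first-> use 0.0038
shift if turned first [-106.8 -255.9    1.3]
```

```bash
python3 -m crank '[40,-15,-36,0,0, 40,-15,-36,0,0, 40,-15,-36,0,0, 40,-15,-36,0,0, 40,-15,-36,0,0, 40,-15,-36,0,0, 40,-16,-40,0,0, 40,0,0,0,0, 40,0,0,0,0,40,0,0,0,0]' 70
python3 - <<'E'
from h import *
to(.5285,.0542,.150,-.344)
print(r.get_obs()["ft_torque"])
im=viewer.get_image("scene"); cv2.imwrite("pics/raw_h.png",im[:,:,::-1])
t=r.get_obs()["tcp_pos"]+[0,0,.002]
big=cv2.resize(im[130:265,220:400,::-1],(800,600),interpolation=cv2.INTER_CUBIC); s=800/180
for a,col in((0,(0,0,255)),(10,(255,255,0))):
    L=np.array([[x,y,z] for x in(-65,65) for z in(0,10) for y in(24,-24)]+[[-40,24,34],[40,24,34],[40,-24,34]])/1000-[.025,0,.0244]
    P=R.from_euler("z",-.343).apply(R.from_euler("y",-a,degrees=True).apply(L))+t
    for u in (proj("scene",P)+.5-[220,130])*s: cv2.circle(big,tuple(int(v) for v in u),4,col,1)
cv2.imwrite("pics/hov.png",big)
E
```

```text
time_s: 7.1
tcp_pos: [0.5297, 0.0525, 0.1521]
tool_rot: [3.095, -0.537, -0.0]
force: [0.5, 0.5, -2.5]
opening: 0.0468
grasp_force: 77.2
t 7.1 tcp [529.7  52.5 152.1] th -0.3437 F [ 0.5  0.5 -2.5] op 46.8 tilt 0.0009
shift mm [-1.7 -1.2  2.1] turn first-> use 0.0003
shift if turned first [-1.7 -1.2  2.1]
[-0.01931368 -0.10054067  0.02131332]
```

View pics/hov.png

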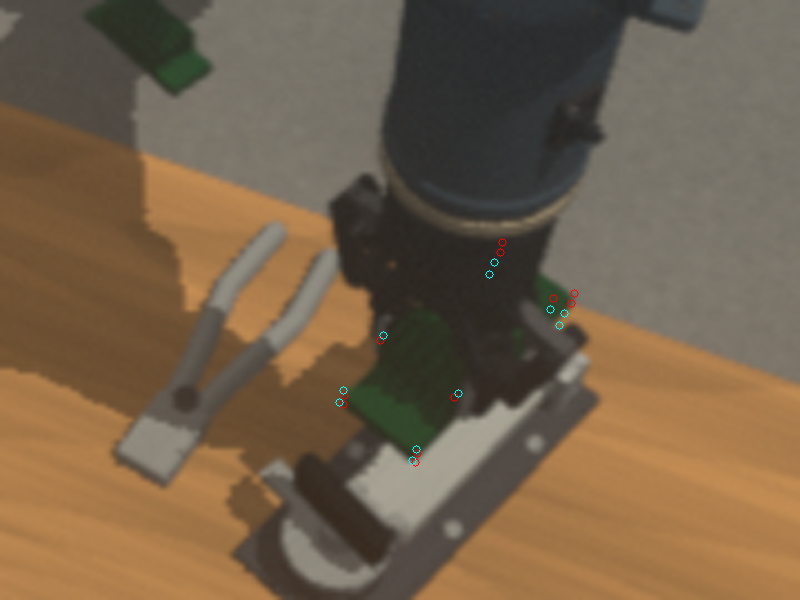

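```bash
python3 -m crank '[40,2.7,-2,20,0, 40,0,0,25,0, 40,0,0,20,0, 40,0,0,5,0, 40,0,0,0,0, 40,0,0,0,0]' 70
python3 - <<'E'
from h import *
b=[.4953,.0671]; p=place([*b,.034,-.343],[[.040,0,.046]])[0]; to(*p,-.343)
im=viewer.get_image("scene"); cv2.imwrite("pics/c1.png",cv2.resize(im[130:265,220:400,::-1],(800,600),interpolation=cv2.INTER_CUBIC))
E
```

```text
time_s: 7.75
tcp_pos: [0.5336, 0.0541, 0.0831]
tool_rot: [-3.095, 0.539, -0.002]
force: [-0.7, 0.9, -2.4]
opening: 0.0469
grasp_force: 77.0
t 7.75 tcp [533.6  54.1  83.1] th -0.345 F [-0.7  0.9 -2.4] op 46.9 tilt 0.001
shift mm [-0.5  0.6  3.1] turn first-> use -0.002
shift if turned first [-0.5  0.6  3.1]
```

View pics/c1.png

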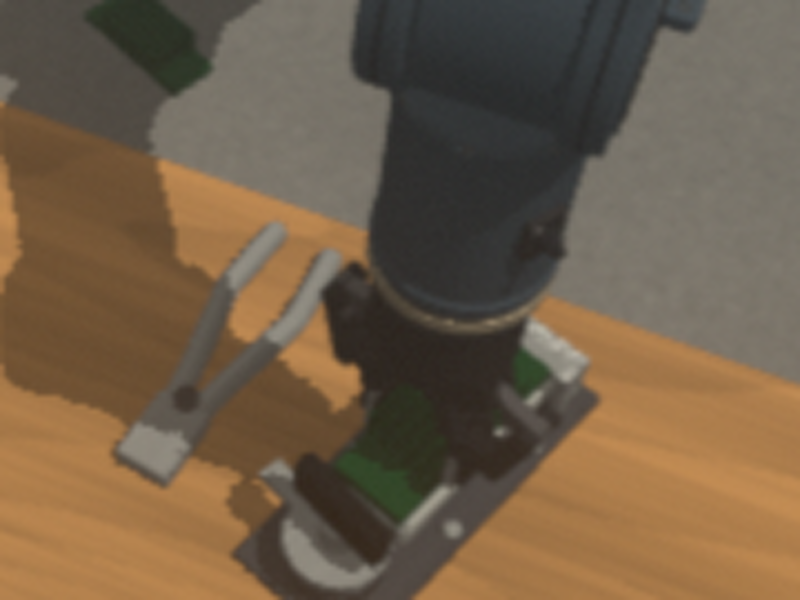

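```bash
python3 -m crank '[40,0,0,0,0, 40,0,0,0,0, 40,0,0,3,0, 40,0,0,2,0, 40,0,0,2,0, 40,0,0,0,0,40,0,0,0,0]' 20
python3 - <<'E'
from h import *
p=place([.4953,.0671,.034,-.343],[[.040,0,.038]])[0]; to(*p,-.343); print(r.get_obs()["ft_torque"])
E
```

```text
time_s: 8.5
tcp_pos: [0.5329, 0.0548, 0.0758]
tool_rot: [-3.095, 0.538, -0.0]
force: [-3.3, 1.0, 6.2]
opening: 0.0469
grasp_force: 78.6
t 8.5 tcp [532.9  54.8  75.8] th -0.3441 F [-3.3  1.   6.2] op 46.9 tilt 0.0004
shift mm [0.4 1.1 3.8] turn first-> use -0.0011
shift if turned first [0.4 1.1 3.8]
[-0.03905607  0.34767865 -0.01395479]
```

```bash
python3 -m crank '[47,0,0,1,0, 47,0,0,1,0, 47,0,0,1,0, 47,0,0,0.5,0, 47,0,0,0,0,47,0,0,0,0]' 25
python3 - <<'E'
from h import *
p=place([.4953,.0671,.034,-.343],[[.040,0,.038]])[0]; to(*p,-.343); o=r.get_obs();print(o["ft_torque"],o["grasp_force"])
E
```

```text
time_s: 9.1
tcp_pos: [0.5318, 0.055, 0.0724]
tool_rot: [-3.095, 0.538, 0.003]
force: [-7.2, 1.8, 13.5]
opening: 0.0474
grasp_force: 55.3
t 9.1 tcp [531.8  55.   72.4] th -0.3441 F [-7.2  1.8 13.5] op 47.4 tilt 0.0019
shift mm [1.5 0.9 0.4] turn first-> use -0.0011
shift if turned first [1.5 0.9 0.4]
[ 0.14562334  1.09979116 -0.11401513] 55.27802447788417
```

```bash
python3 -m crank '[47,0,0,-2,0, 53,0,0,0,0, 53,0,0,0,0, 53,0,0,0,0, 53,0,0,0,0, 53,0,0,0,0]' 25
python3 - <<'E'
from h import *
p=place([.4953,.0671,.034,-.343],[[.040,0,.038]])[0]; to(*p,-.343); o=r.get_obs();print(o["ft_torque"],o["grasp_force"])
t=o["tcp_pos"]+[0,0,.002]
for c in("scene","top"):
    im=viewer.get_image(c); cv2.imwrite(f"pics/raw_{c}2.png",im[:,:,::-1])
im=cv2.imread("pics/raw_scene2.png")
cv2.imwrite("pics/c2.png",cv2.resize(im[165:255,270:390],(800,600),interpolation=cv2.INTER_CUBIC))
E
```

```text
time_s: 9.7
tcp_pos: [0.5331, 0.0546, 0.0737]
tool_rot: [3.095, -0.538, -0.0]
force: [-0.5, 0.2, -0.3]
opening: 0.053
grasp_force: 0.0
t 9.7 tcp [533.1  54.6  73.7] th -0.3442 F [-0.5  0.2 -0.3] op 53.0 tilt 0.0001
shift mm [0.2 1.  1.7] turn first-> use -0.0012
shift if turned first [0.2 1.  1.7]
[-0.02768432 -0.016661   -0.01446776] 0.0
```

View pics/c2.png

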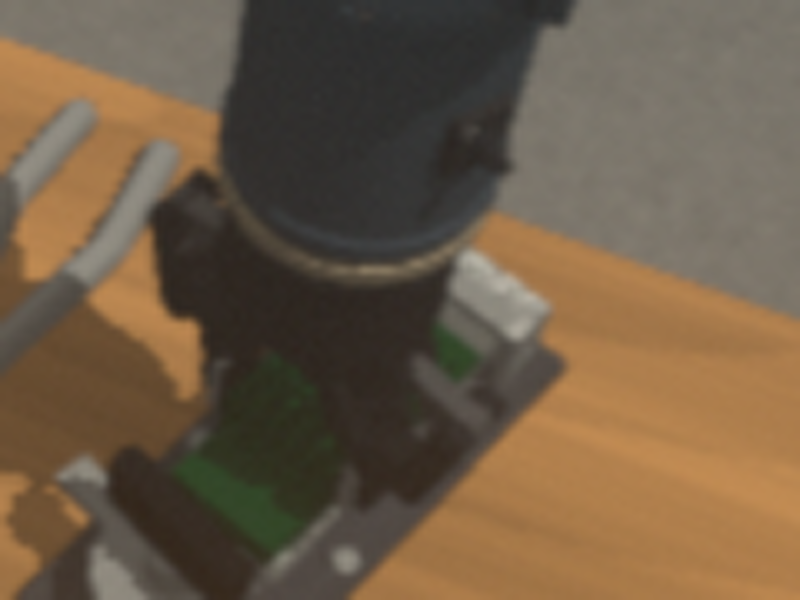

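```bash
python3 -m crank '[40,0,0,0,0, 40,0,0,0,0, 40,0,0,0,0, 40,0,0,0,0, 40,0,0,-0.5,0, 40,-4,0,0,0, 40,-4,0,0,0, 40,-3,0,0,0, 40,-3,0,0,0, 40,0,0,0,0,40,0,0,0,0]' 60
python3 - <<'E'
from h import *
p=place([.4953,.0671,.034,-.343],[[.0175,0,.038]])[0]; to(*p,-.343); o=r.get_obs();print(o["ft_torque"],o["grasp_force"])
E
```

```text
time_s: 10.9
tcp_pos: [0.5196, 0.0595, 0.0742]
tool_rot: [3.095, -0.538, -0.001]
force: [0.3, -0.2, -2.6]
opening: 0.047
grasp_force: 61.9
t 10.9 tcp [519.6  59.5  74.2] th -0.344 F [ 0.3 -0.2 -2.6] op 47.0 tilt 0.0004
shift mm [-8.   1.   2.2] turn first-> use -0.001
shift if turned first [-8.   1.   2.2]
[ 0.01390154 -0.00994799 -0.00462617] 61.86220049858093
```

```bash
python3 -m crank '[40,-2,0.5,0,0, 40,-2,0,0,0, 40,-2,0,0,0, 40,0,0,0,0,40,0,0,0,0]' 60; python3 -m crank '[40,-2,0,0,0, 40,0,0,0,0]'|grep -E "tcp|force"; python3 -m crank '[40,-2,0,0,0, 40,0,0,0,0]'|grep -E "tcp|force"
```

```text
time_s: 11.4
tcp_pos: [0.5151, 0.0605, 0.0746]
tool_rot: [-3.095, 0.539, -0.003]
force: [4.3, -3.5, -2.5]
opening: 0.0468
grasp_force: 61.9
tcp_pos: [0.5148, 0.0606, 0.0751]
force: [9.1, -4.6, -2.6]
grasp_force: 61.9
tcp_pos: [0.5146, 0.0606, 0.0755]
force: [12.8, -8.6, -1.8]
grasp_force: 62.0
```

```bash
python3 -m crank '[40,2.5,0,1,0, 40,0,0,0.5,0, 40,0,0,0,0, 40,0,0,0,0]' 60; python3 -m crank '[53,0,0,0,0, 53,0,0,0,0, 53,0,0,0,0, 53,0,0,0,0, 53,0,0,0,0]' 25
python3 - <<'E'
from h import *
to(*place([.4953,.0671,.034,-.343],[[.02,0,.038]])[0],-.343)
E
```

```text
time_s: 12.2
tcp_pos: [0.5152, 0.0605, 0.0739]
tool_rot: [-3.095, 0.54, -0.008]
force: [6.8, -5.6, 5.0]
opening: 0.0471
grasp_force: 62.8
time_s: 12.7
tcp_pos: [0.5124, 0.0616, 0.0727]
tool_rot: [-3.095, 0.537, 0.001]
force: [-0.1, -0.1, -0.3]
opening: 0.0527
grasp_force: 0.0
t 12.7 tcp [512.4  61.6  72.7] th -0.3439 F [-0.1 -0.1 -0.3] op 52.7 tilt 0.0005
shift mm [2.1 0.6 0.7] turn first-> use -0.0009
shift if turned first [2.1 0.6 0.7]
```

```bash
python3 -m crank '[62,0,0,0,0, 62,0,0,-10,0, 62,0,0,-30,0, 62,0,0,-40,0, 62,0,0,-40,0, 62,0,-45,-10,0, 62,0,-45,0,0, 62,0,-45,0,0, 62,0,-45,0,0,62,0,0,0,0,62,0,0,0,0]' 25
python3 - <<'E'
from h import *
for c in("scene","top"): cv2.imwrite(f"pics/raw_{c}3.png",viewer.get_image(c)[:,:,::-1])
T=cv2.resize(cv2.imread("pics/raw_top3.png")[150:246,155:251],(400,400),interpolation=cv2.INTER_CUBIC)
S=cv2.resize(cv2.imread("pics/raw_scene3.png")[180:270,265:355],(400,400),interpolation=cv2.INTER_CUBIC)
# overlay seated model: flange top corners + fin tops (bed averaged)
for img,c,o,s in((T,"top",(155,150),400/96),(S,"scene",(265,180),400/90)):
    b={"top":[.496,.0658,.034,-.344],"scene":[.4944,.0689,.034,-.3424]}[c]
    L=np.array([[x,y,10] for x in(-65,65) for y in(-24,24)]+[[x,y,34] for x in(-40,40) for y in(-24,24)])/1000
    for u in (proj(c,place(b,L))+.5-o)*s: cv2.circle(img,tuple(int(v) for v in u),3,(0,0,255),1)
cv2.imwrite("pics/seat.png",np.hstack([T,S]))
E
```

```text
time_s: 13.8
tcp_pos: [0.573, 0.2317, 0.2029]
tool_rot: [3.095, -0.535, -0.0]
force: [-0.2, -0.4, 0.4]
opening: 0.0622
grasp_force: 0.0
```

View pics/seat.png

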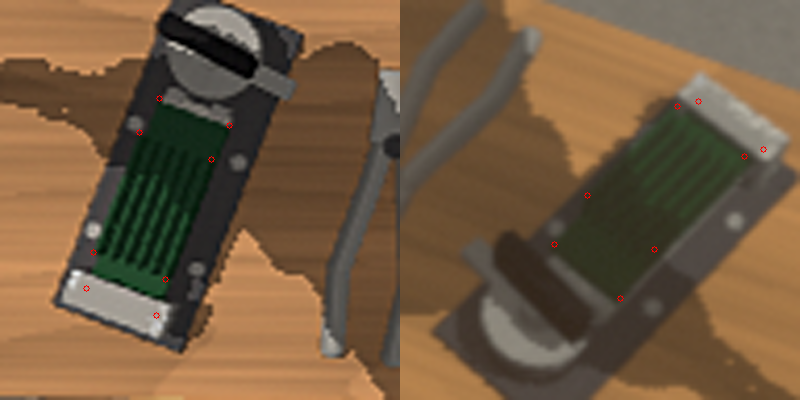

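Run:
```python
from h import *
im=cv2.imread("pics/raw_top3.png").astype(int)
u0=proj("top",[.5945,.031,.102])[0]; print(u0)
m=(im.max(2)<32); z=np.zeros(m.shape,np.uint8); a,b=u0.astype(int); z[b-15:b+15,a-18:a+18]=m[b-15:b+15,a-18:a+18]
n,l,st,ce=cv2.connectedComponentsWithStats(z); k=1+st[1:,4].argmax(); print(st[k])
pts=np.argwhere(l==k)[:,::-1].astype(np.float32); (c,wh,an)=cv2.minAreaRect(pts); print(c,wh,an)
P=np.array([back("top",p,.102)for p in pts]); mu=P.mean(0); d=np.linalg.svd(P-mu)[2][0]; print(mu,np.arctan2(d[1],d[0]),[np.ptp((P-mu)@v)for v in(d,np.array([-d[1],d[0],0]))])
to(mu[0],mu[1],.15,np.arctan2(d[1],d[0]))
```

```text
[203.67067717 159.82082913]
[193 153  24  16 141]
(204.50003051757812, 160.50001525878906) (24.59674644470215, 5.813776969909668) 26.56505012512207
[0.59311186 0.02863375 0.102     ] -2.029127713422074 [np.float64(0.06241101037942012), np.float64(0.01481193271893452)]
t 13.9 tcp [573.2 229.4 203.2] th -0.3456 F [0.2 0.3 0.6] op 62.0 tilt 0.0009
shift mm [ 86.7 182.1  53.3] turn first-> use 1.6836
shift if turned first [ 171.2 -106.7   53.1]
```

```bash
python3 -m crank '[62,0,0,0,-0.1456, 62,0,0,0,-0.1456, 62,0,0,0,-0.1456, 62,0,0,0,-0.1456, 62,0,0,0,-0.1456, 62,0,0,0,-0.1456, 62,0,0,0,-0.1456, 62,0,0,0,-0.1456, 62,0,0,0,-0.1456, 62,0,0,0,-0.1456, 62,0,0,0,0,62,0,0,0,0,62,0,0,0,0]' 25; python3 -c "
from h import *
to(.5935,.0297,.13,1.1126)"
```

```text
time_s: 15.2
tcp_pos: [0.5734, 0.2302, 0.203]
tool_rot: [2.672, 1.652, 0.0]
force: [0.1, 0.2, -0.4]
opening: 0.0619
grasp_force: 0.0
t 15.2 tcp [573.4 230.2 203. ] th 1.1075 F [ 0.1  0.2 -0.4] op 61.9 tilt 0.0003
shift mm [-170.3  107.5   73.1] turn first-> use -0.0051
shift if turned first [-170.9  106.7   73.1]
```

```bash
python3 -m crank '[50,-34,21.5,0,-0.005, 50,-34,21.5,5,0, 50,-34,21.5,20,0, 50,-34,21.5,20,0, 50,-34.5,21,23,0, 50,0,0,0,0, 50,0,0,0,0, 50,0,0,0,0]' 25; python3 -c "
from h import *
to(.5935,.0297,.087,1.1126)"
```

```text
time_s: 16.0
tcp_pos: [0.5948, 0.0321, 0.1353]
tool_rot: [-2.664, -1.665, -0.002]
force: [0.4, 0.5, -0.1]
opening: 0.0499
grasp_force: 0.0
t 16.0 tcp [594.8  32.1 135.3] th 1.117 F [ 0.4  0.5 -0.1] op 49.9 tilt 0.0011
shift mm [-2.8 -0.1 48.3] turn first-> use 0.0044
shift if turned first [-2.8 -0.1 48.3]
```

```bash
python3 -m crank '[50,-1,0,20,0, 50,0,0,20,0, 50,0,0,6,0, 50,0,0,0,0, 50,0,0,0,0, 10,0,0,0,0, 10,0,0,0,0, 10,0,0,0,0, 10,0,0,0,0, 10,0,0,0,0, 10,0,0,0,0]' 40; python3 -c "
from h import *
to(.5935,.0297,.087,1.1126)"
```

```text
time_s: 17.1
tcp_pos: [0.5942, 0.0304, 0.0904]
tool_rot: [2.664, 1.665, 0.002]
force: [-5.7, 2.1, 13.6]
opening: 0.0135
grasp_force: 60.8
t 17.1 tcp [594.2  30.4  90.4] th 1.1169 F [-5.7  2.1 13.6] op 13.5 tilt 0.0012
shift mm [-0.9 -0.3  3.4] turn first-> use 0.0043
shift if turned first [-0.9 -0.3  3.4]
```

```bash
python3 -m crank '[10,0,0,-5,0, 10,0,0,-4,0, 10,0,0,-4,0, 10,0,0,-2,0, 10,0,0,0,0, 10,0,0,0,0]' 40; python3 -c "
from h import *
to(.5942,.0304,.087,-.344)"
```

```text
time_s: 17.7
tcp_pos: [0.5943, 0.0302, 0.1042]
tool_rot: [-2.664, -1.665, -0.001]
force: [-0.3, 2.4, 1.4]
opening: 0.0135
grasp_force: 74.5
t 17.7 tcp [594.3  30.2 104.2] th 1.117 F [-0.3  2.4  1.4] op 13.5 tilt 0.0007
shift mm [ 0.1 -0.2 17.2] turn first-> use 1.461
shift if turned first [-0.2 -0.2 17.2]
```

```bash
python3 -m crank '[10,0,0,0,0.1345, 10,0,0,0,0.1345, 10,0,0,0,0.1345, 10,0,0,0,0.1345, 10,0,0,0,0.1345, 10,0,0,0,0.1345, 10,0,0,0,0.1345, 10,0,0,0,0.1345, 10,0,0,0,0.1345, 10,0,0,0,0, 10,0,0,0,0]' 40; python3 -m crank '[10,0,0,3,0, 10,0,0,2,0, 10,0,0,2,0, 10,0,0,0,0, 10,0,0,0,0]'; python3 -c "
from h import *
to(.5942,.0304,.087,-.344)"
```

```text
time_s: 18.8
tcp_pos: [0.5932, 0.032, 0.1037]
tool_rot: [-3.136, 0.145, 0.003]
force: [-3.2, 7.0, 2.3]
opening: 0.0131
grasp_force: 74.2
time_s: 19.3
tcp_pos: [0.5933, 0.0323, 0.0972]
tool_rot: [-3.135, 0.145, 0.003]
force: [-3.5, 8.9, 5.8]
opening: 0.0133
grasp_force: 75.0
t 19.3 tcp [593.3  32.3  97.2] th -0.0924 F [-3.5  8.9  5.8] op 13.3 tilt 0.0032
shift mm [ 1.1  1.8 10.2] turn first-> use 0.2516
shift if turned first [ 1.5  1.5 10.2]
```

```bash
python3 -m crank '[10,-0.6,-1.4,1,0, 10,0,0,2,0, 10,0,0,0,0, 10,0,0,0,0]' 40; python3 -c "
from h import *
to(.5942,.0304,.087,-.344)"
```

```text
time_s: 19.7
tcp_pos: [0.5933, 0.0326, 0.0941]
tool_rot: [-3.137, 0.147, 0.001]
force: [-0.7, 7.9, 3.1]
opening: 0.0131
grasp_force: 74.5
t 19.7 tcp [593.3  32.6  94.1] th -0.0936 F [-0.7  7.9  3.1] op 13.1 tilt 0.0018
shift mm [1.1 2.2 7.1] turn first-> use 0.2504
shift if turned first [1.6 1.8 7.1]
```

```bash
python3 -m crank '[10,0,-1,2,0, 10,0,0,2,0, 10,0,0,1,0, 10,0,0,0,0, 10,0,0,0,0]' 40;  python3 -m crank '[10,0,0,1.5,0, 10,0,0,1,0, 10,0,0,0,0, 10,0,0,0,0]' 40
```

```text
time_s: 20.2
tcp_pos: [0.5935, 0.0328, 0.0904]
tool_rot: [-3.137, 0.148, -0.0]
force: [-6.8, 5.2, 18.4]
opening: 0.0135
grasp_force: 77.7
time_s: 20.6
tcp_pos: [0.5937, 0.0328, 0.0903]
tool_rot: [-3.136, 0.149, -0.002]
force: [-13.1, 4.6, 44.5]
opening: 0.0131
grasp_force: 82.7
```

```bash
python3 -m crank '[10,0,0,-2.5,0, 10,0,0,0,0, 40,0,0,0,0, 50,0,0,0,0, 50,0,0,0,0, 50,0,0,-10,0, 50,0,0,-30,0, 50,0,0,-40,0, 50,0,-40,-20,0, 50,0,-45,0,0, 50,0,-45,0,0, 50,0,-45,0,0, 50,0,0,0,0, 50,0,0,0,0]' 40
python3 - <<'E'
from h import *
im=viewer.get_image("scene"); im2=viewer.get_image("top")
cv2.imwrite("pics/fin_s.png",im[:,:,::-1]); cv2.imwrite("pics/fin_t.png",im2[:,:,::-1])
def bar(im,c,z,ctr):
    a,b=proj(c,ctr)[0].astype(int); m=im.max(2)<38; s=np.zeros(m.shape,np.uint8); s[b-18:b+18,a-18:a+18]=m[b-18:b+18,a-18:a+18]
    n,l,st,ce=cv2.connectedComponentsWithStats(s); k=1+st[1:,4].argmax(); p=np.argwhere(l==k)[:,::-1].astype(float)
    P=np.array([back(c,q,z)for q in p]); mu=P.mean(0); d=np.linalg.svd(P-mu)[2][0]; print(c,st[k],mu.round(4),"q",np.mod(np.arctan2(d[1],d[0])+.344+1.57,np.pi)-1.57,np.ptp((P-mu)@d))
bar(im2,"top",.102,[.5937,.031,.102])
# green mask top: before/after centroid and extents
for f in("pics/raw_top3.png","pics/fin_t.png"):
    g=cv2.imread(f).astype(int)[150:246,155:251]; m=(g[...,1]>1.25*g[...,2])&(g[...,1]>1.2*g[...,0]); n,l,st,ce=cv2.connectedComponentsWithStats(m.astype(np.uint8)); k=1+st[1:,4].argmax(); print(st[k],ce[k])
E
```

```text
time_s: 22.0
tcp_pos: [0.6098, 0.2077, 0.1889]
tool_rot: [3.138, -0.143, -0.001]
force: [0.3, -0.9, -0.5]
opening: 0.05
grasp_force: 0.0
top [187 148  24  28 229] [0.5919 0.0374 0.102 ] q -0.03478909921684692 0.07976578697247003
[ 22  24  33  48 879] [37.55403868 47.62116041]
[ 22  24  33  48 846] [37.13947991 48.29669031]
```

Run:
```python
from h import *
for f,c in(("fin_t","top"),("fin_s","scene"),("raw_scene3","scene")):
    im=cv2.imread(f"pics/{f}.png"); a,b=proj(c,[.5937,.031,.095])[0].astype(int)
    for th in(26,32,40):
        m=im.max(2)<th; s=np.zeros(m.shape,np.uint8); s[b-16:b+16,a-18:a+18]=m[b-16:b+16,a-18:a+18]
        n,l,st,ce=cv2.connectedComponentsWithStats(s)
        if n<2: continue
        k=1+st[1:,4].argmax(); p=np.argwhere(l==k)[:,::-1].astype(np.float32); print(f,th,st[k],ce[k].round(1),cv2.minAreaRect(p))
        P=np.array([back(c,q,.102)for q in p]); mu=P.mean(0); d=np.linalg.svd(P-mu)[2][0]; print("  ",mu.round(4),"q",np.mod(np.arctan2(d[1],d[0])+.344+1.57,np.pi)-1.57,np.ptp((P-mu)@d))
for q in(.15,.25):
  for z in(0,.009): # predicted bar top corners
    L=[[x,y,.068+z] for x in(-.032,.032) for y in(-.007,.007)]
    P=place([.5937,.031,.034,-.344+q],np.array(L)); print(q,z,proj("top",P).round(1).tolist(),proj("scene",P).round(1).tolist())
```

```text
fin_t 26 [200 148   9  26 146] [204.5 160.4] ((204.42996215820312, 160.489990234375), (6.081118583679199, 25.173004150390625), 8.130102157592773)
   [0.5931 0.0289 0.102 ] q 0.23242681733914705 0.06401401058760145
fin_t 32 [200 148  11  26 155] [204.4 160.3] ((204.9851531982422, 160.6485137939453), (8.05980110168457, 25.373449325561523), 5.710593223571777)
   [0.5934 0.0291 0.102 ] q 0.2252512434577627 0.06468720565742095
fin_t 40 [187 148  24  28 269] [200.1 161.5] ((200.0799102783203, 162.49227905273438), (16.441242218017578, 31.3029727935791), 21.037511825561523)
   [0.59   0.0399 0.102 ] q -0.10138260875217386 0.08044135051264527
0.15 0 [[203.7, 173.0], [198.2, 171.9], [209.1, 148.4], [203.7, 147.3]] [[301.3, 228.9], [306.4, 232.0], [286.3, 249.6], [291.5, 252.9]]
0.15 0.009 [[203.2, 172.7], [197.8, 171.5], [208.7, 147.9], [203.2, 146.7]] [[301.6, 227.1], [306.8, 230.2], [286.4, 247.9], [291.7, 251.2]]
0.25 0 [[205.0, 173.0], [199.4, 172.3], [207.9, 148.0], [202.4, 147.3]] [[300.0, 228.5], [305.4, 231.1], [287.3, 250.5], [292.9, 253.3]]
0.25 0.009 [[204.5, 172.6], [199.0, 172.0], [207.5, 147.4], [201.9, 146.8]] [[300.3, 226.7], [305.7, 229.3], [287.5, 248.8], [293.1, 251.7]]
```

```bash
python3 -c "
from plant import r
print(r.close_job())"
```

```text
the job is handed in; nothing more can be done
None
```

I handed the job in at about 22 s without seeing the verdict: by the camera pictures the heat sink lies flat under the lip, and the knob is locked in the notch at about +0.24 rad, pushed to a hard stop at its starting (home) height.

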